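# Shut the bolt case and snap its push-locks home

## Task

The lid of the grey bolt assortment case has been left open. Swing it gently down until it is fully shut, and only then push its two black push-lock plungers down one after the other, each until it snaps through and stays down. Feel for the snap and ease off at once, without bearing down on a lock that has reached its stop, be gentle with the case, and leave the other things on the bench where they are.

Things in the scene. Friction and masses are not known exactly. Their poses are not given: they have to be found in the camera images.
- case: Grey sheet-steel bolt case 220 (x) x 300 (y) x 55 mm tall, open compartments inside, on a dark steel foot plate 260 x 340 x 4 mm screwed to the bench: it does not move. Origin: centre of its underside, at bench height; x points from the front rim to the hinge, y to the left along the front, z up.
- lid_hinge (a point): Centre of the lid's hinge axis, at the lid's underside, on the case's far rim: 110 mm in +x from the case's centre and 55 mm above its underside; the axis runs along the case's y. This point's frame turns with the lid: its x axis points from the lid's front edge to the hinge, its z axis out of the lid's upper face.
- lid_edge (a point): Point on the upper face of the lid on its middle line, 200 mm from the hinge axis (the lid's body ends 16 mm farther out, its small middle tab 22 mm). The lid is a stiff grey sheet 8 mm thick, 300 mm wide; its upper face is 63 mm above the bench when shut. The frame turns with the lid like lid_hinge.
- lid (a joint): Lid angle in rad: 0 = shut flat on the case against a hard stop, positive = front edge raised, 1.3 = fully open. The hinge is stiff by friction: the lid stays where it is left, and 1 to 5 N at its edge closes it. No catch: the plungers lock it.
- lock_left (a point): Foot of the left (case +y) push-lock on the lid's upper face: 180 mm from the hinge axis, 100 mm from the middle line; z outward. Above it a flat-topped round black head, 26 mm diameter, is pushed along -z. Its steel seat, 32 mm diameter, is tight, screwed in to any depth: the unpressed head's top is 12 to 24 mm above the lid, each lock its own amount, not in any reading.
- plunger_left (a joint): Travel of the left (case +y) plunger into its seat, m: 0 = up, 0.006 = locked on a hard stop (head then 4 mm above the seat's rim). Resistance starts at 2 to 3 N, peaks at about 10 N near 2 to 3 mm, then falls away; only past about 5.3 mm does it snap over by itself and stay down. Let go earlier, it springs back up.
- lock_right (a point): Foot of the right (case -y) push-lock on the lid's upper face: 180 mm from the hinge axis, 100 mm from the middle line; z outward. Above it a flat-topped round black head, 26 mm diameter, is pushed along -z. Its steel seat, 32 mm diameter, is tight, screwed in to any depth: the unpressed head's top is 12 to 24 mm above the lid, each lock its own amount, not in any reading.
- plunger_right (a joint): Travel of the right (case -y) plunger into its seat, m: 0 = up, 0.006 = locked on a hard stop (head then 4 mm above the seat's rim). Resistance starts at 2 to 3 N, peaks at about 10 N near 2 to 3 mm, then falls away; only past about 5.3 mm does it snap over by itself and stay down. Let go earlier, it springs back up.
- wrench: Bystander: open-ended steel spanner 180 mm long, lying flat beside the case. Origin: centre of its underside. Must be left alone.
- driver: Bystander: screwdriver 190 mm long with a black handle, lying beside the case. Origin: centre of its underside. Must be left alone.
- can: Bystander: closed metal can, 64 mm diameter, 150 mm tall, standing. Origin: centre of its underside. Must be left alone.
- bolt: Bystander: large brass bolt standing on its 38 mm head, 75 mm tall. Origin: centre of its underside. Must be left alone.
- collar: Bystander: steel collar, 56 mm outer diameter, 20 mm tall, lying flat. Origin: centre of its underside. Must be left alone.
- tray: Bystander: open red steel tray 120 x 160 x 40 mm. Origin: centre of its underside. Must be left alone.
- carton: Bystander: cardboard carton 120 x 100 x 80 mm. Origin: centre of its underside. Must be left alone.

How it is judged:
By the outcome, as a careful person would: the job done as asked, in the order asked, and still so for the second after the job is handed in, with the robot touching nothing.
It also fails if it takes over 67 s, if anything falls off the work surface, if the arm or the gripper's body presses on something with over 40 N, if the wrist force passes 120 N, or if a joint passes its speed limit or range.

## Robot

A 6-joint arm with a two-finger parallel gripper is mounted at the origin on the work surface. World frame = base frame: x ahead of the robot, y to its left, z up, the work surface at z = 0. Lengths are in m, angles in rad, forces in N, time in s.
With the tool pointing down it reaches from about 0.275 to 0.75 m from the base axis. Payload 10.2 kg.
Tool frame: the origin (TCP) lies between the finger pads; the fingertips stand 11 mm ahead of it and the grasp point (between the pads) lies 8 mm behind it; z points along the fingers, y is the line along which they close (so a half turn about z gives the same grasp; the last joint's range is limited). The gripper opens to 88 mm and grips with 3 to 60 N. Pads are 18 mm wide; open, the fingers measure 123 mm over their backs; the gripper's body (75 mm by 187 mm) begins 45 mm behind the grasp point.
Start: joints at [1.112, 0.313, 1.498, -0, 1.331, -0.223], TCP at [0.123, 0.51, 0.25] pointing down, gripper open.
Joint ranges: [-2.94, 2.94], [-0.97, 2.17], [0.19, 2.56], [-1.23, 4.37], [0.02, 3.11], [-2.88, 2.88]. Speed limits (rad/s): [2.39, 2.39, 3.01, 3.14, 3.14, 3.14].

## Interface

Orientations are given as a 3x3 rotation matrix whose columns are the frame's x, y, z axes.
In Python, from plant import observe, get_image, calibration, job_done gives the robot as it stands.
- The arm moves only by the tool step_arm, never from a script. Its argument "moves" is one flat list of numbers, 4 for each row, row after row: the shift along the tool's x, y, z in m, then the turn about the tool's z in degrees. In form: [tx, ty, tz, spin, tx, ty, tz, spin, ...]. A call has 1 to 5 rows; each row is the pose to reach, as a shift and turn from the pose commanded when the call began, along the tool's axes at that moment; what a row does not reach only later rows make up. A row lasts 1/8 s, in which the tool goes at most 62.5 mm and 10.7 degrees, less where a joint would pass 70% of its speed; a pose out of reach is approached as far as the arm can. A call with a gripper value outside its range is refused whole. "grip" is the finger opening in m, from 0 to 0.0881, set as the call begins (left out, the last holds). The fingers move at their own pace and stop on an object; "newtons" is the grip in N (left out, the last holds). Time passes only in rows, so rows that repeat a pose let the fingers close. It gives the time, the measured TCP pose, the force, the opening and the grip force at its end, in the units of the state.
- observe(): the state, without advancing time (a new reading comes with each control period).
- get_image(name): name is "side" or "top"; returns the picture (480x640x3 uint8, blue, green, red); there is no depth.
- calibration(name): a dict with "fx", "fy", "cx", "cy" (pixels), "dist_coeffs" ([k1, k2, p1, p2, k3] as OpenCV has them; the pictures are not rectified), "rvec" (rotation vector, rad) and "tvec" (3), from world to camera coordinates, as OpenCV has them. Camera axes: x right, y down, z forward; pixel columns grow to the right and rows downward; lengths in m; the calibration is good to about 2 mm. A picture is of the moment at which its call begins. calibration takes no time and is no camera call.
- job_done(): hands the job in; it is judged then, once.
The state is a dict: "t": time; "joint_pos": joint angles; "joint_vel": joint speeds; "joint_efforts": joint torques, N m; "tcp_pos": TCP position; "eef_rot": TCP orientation; "contact_force": force on the tool from outside, world axes, zero at the start; "wrist_torque": the same for the moment, N m; "grip_width": finger opening in m; "grip_force": force on a finger pad.
Only numpy, scipy, OpenCV 4.12 (cv2) and the standard library are available. Lean on these libraries where they do the work, as an engineer would, in place of code of your own. Each camera call takes 0.05 s, during which the arm holds its last target. There are 200 camera calls.

## Working session

There is one attempt and no reset: what is moved stays moved. The work goes in short steps, Python scripts to look and compute and a tool call to move; the robot and the scene stay as the last step left them, time stands still between calls to the robot, and variables do not carry over. Pictures are saved under pics/ and viewed, at most 10 in all, crops included, and the job is handed in when it is done.

Besides the shell and the picture viewer there is one more tool, called after "Emit:" as name(argument=value, ...), one argument or row to a line, values as JSON. step_arm: Moves the arm, as the interface text tells. Its arguments: {"type":"object","properties":{"moves":{"type":"array","items":{"type":"number"}},"grip":{"type":"number"},"newtons":{"type":"number"}},"required":["moves"]}

```bash
mkdir -p pics; python3 - <<'E'
from plant import *
import cv2
for n in("side","top"):
    cv2.imwrite(f"pics/{n}0.png",get_image(n)); c=calibration(n); print(n,c)
    import numpy as np
    R=cv2.Rodrigues(np.array(c["rvec"]))[0]; print(-R.T@np.array(c["tvec"]))
s=observe();print(s["t"],s["tcp_pos"],s["eef_rot"],s["contact_force"],s["grip_width"])
E
```

```text
side {'fx': 442.8881303132873, 'fy': 442.8881303132873, 'cx': 318.4343148829381, 'cy': 237.32792846870026, 'dist_coeffs': array([-0.06185651,  0.        ,  0.        ,  0.        ,  0.        ]), 'rvec': array([ 2.10110017, -0.54672702,  0.30888787]), 'tvec': array([-0.46371577,  0.19717347,  0.95486727])}
[ 0.05808754 -0.82328488  0.69606684]
top {'fx': 473.3470086921506, 'fy': 473.3470086921506, 'cx': 319.37940522745504, 'cy': 236.1035116889598, 'dist_coeffs': array([-0.05740541,  0.        ,  0.        ,  0.        ,  0.        ]), 'rvec': array([ 2.00932709, -2.21328838,  0.2351465 ]), 'tvec': array([0.04712869, 0.56806747, 1.32490061])}
[0.27932709 0.01938699 1.41487947]
0.1 [0.12258168 0.51029672 0.249248  ] [[-9.72327198e-01  2.33622798e-01 -4.56826745e-04]
 [ 2.33623145e-01  9.72326731e-01 -9.76695668e-04]
 [ 2.16006481e-04 -1.05639306e-03 -9.99999419e-01]] [-1.13466915 -0.26806211  0.34758846] 0.08758848085352737
```

View pics/side0.png

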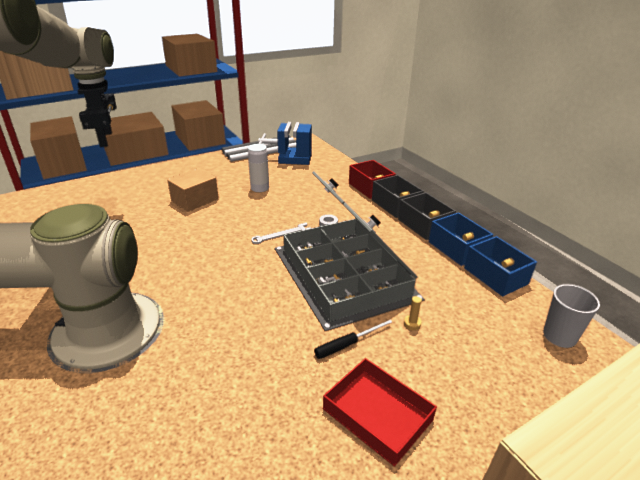

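View pics/top0.png

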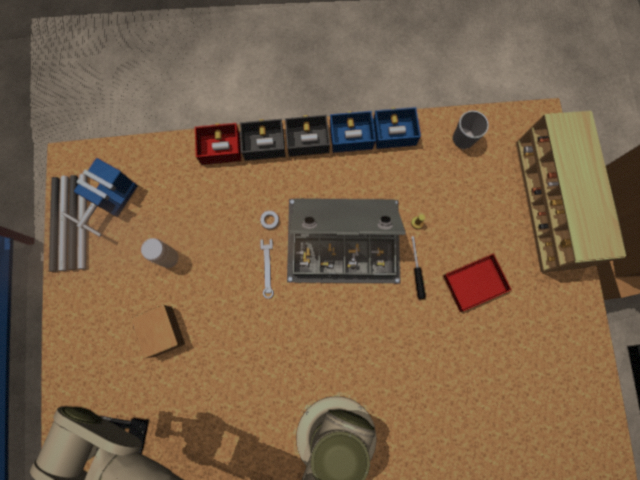

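The side view shows the open case with its lid almost edge-on (313,172)-(380,235). In the top view the foot plate corners are near (290,202), (399,202), (399,281) and (289,281), and the heads near (309,221) and (386,220). I'll zoom in on both.

```bash
python3 - <<'E'
import cv2
a=cv2.imread("pics/top0.png")[185:295,270:430]; cv2.imwrite("pics/top0c.png",cv2.resize(a,None,fx=5,fy=5,interpolation=cv2.INTER_CUBIC))
a=cv2.imread("pics/side0.png")[160:340,265:435]; cv2.imwrite("pics/side0c.png",cv2.resize(a,None,fx=3.3,fy=3.3,interpolation=cv2.INTER_CUBIC))
E
```

```text
(no output)
```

View pics/top0c.png

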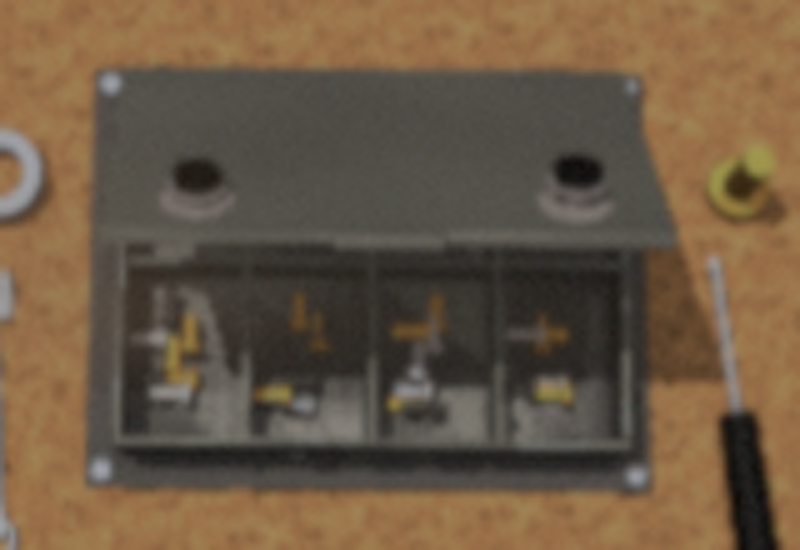

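View pics/side0c.png

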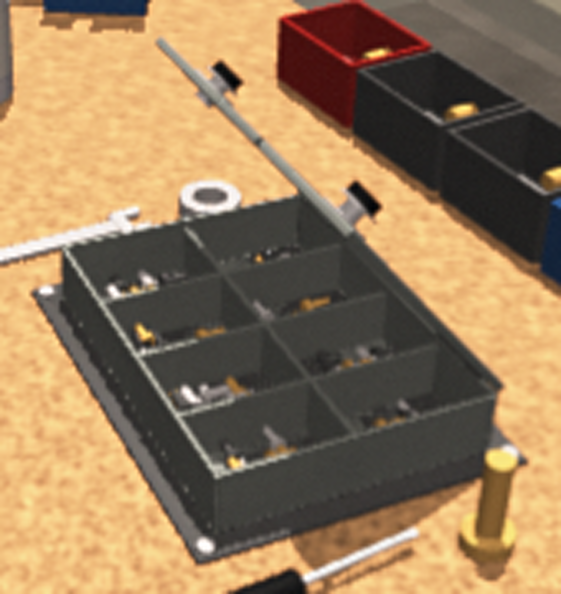

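The crops give the following full-image pixels:
- Foot plate screws, top view: (292.2,201.8), (396.4,202.4), (290.2,279), (397.2,280.2)
- Lid right front corner: top (405.2,234), side (371,231.2)
- Lid tab middle: top (348.2,233.6), side about (343.5,203)
- Left corner: side (313.5,172.1)

```bash
cat > h.py <<'E'
from plant import *
import cv2, numpy as np
def ray(n,p):
    c=calibration(n); K=np.array([[c["fx"],0,c["cx"]],[0,c["fy"],c["cy"]],[0,0,1]])
    R=cv2.Rodrigues(np.array(c["rvec"]))[0]
    u=cv2.undistortPoints(np.array([[p]],float),K,np.array(c["dist_coeffs"]))[0,0]
    return -R.T@np.array(c["tvec"]), R.T@np.array([u[0],u[1],1])
def plane(n,p,z):
    o,d=ray(n,p); return o+d*(z-o[2])/d[2]
def tri(a,b):
    o,d=ray("top",a); q,e=ray("side",b)
    s=np.linalg.lstsq(np.c_[d,-e],q-o,rcond=None)[0]; A=o+s[0]*d;B=q+s[1]*e
    return (A+B)/2, np.linalg.norm(A-B)
def proj(n,P):
    c=calibration(n); K=np.array([[c["fx"],0,c["cx"]],[0,c["fy"],c["cy"]],[0,0,1]])
    return cv2.projectPoints(np.array(P,float).reshape(-1,1,3),np.array(c["rvec"]),np.array(c["tvec"]),K,np.array(c["dist_coeffs"]))[0][:,0]
E
python3 - <<'E'
from h import *
np.set_printoptions(precision=4,suppress=True)
P=np.array([plane("top",p,.005) for p in[(292.2,201.8),(396.4,202.4),(290.2,279),(397.2,280.2)]]);print(P,P.mean(0))
# side view screws (265+x/3.3)
S=np.array([plane("side",(265+x/3.3,160+y/3.3),.005) for x,y in[(45,291),(205,545),(509,453)]]);print(S,(S[0]+S[2])/2)
print(tri((405.2,234),(371,231.2)),tri((348.2,233.8),(343.5,203)))
print(tri((270+198/5,185+175/5),(265+228/3.3,160+73/3.3)),tri((270+578/5,185+170/5),(265+364/3.3,160+197/3.3)))
# bystanders: bolt
print(plane("top",(422-4,221+2),0.01), plane("top",(153,250),.15))
E
```

```text
[[ 0.6982  0.0644  0.005 ]
 [ 0.6652 -0.2569  0.005 ]
 [ 0.4597  0.0905  0.005 ]
 [ 0.4251 -0.2278  0.005 ]] [ 0.562  -0.0824  0.005 ]
[[ 0.458   0.0881  0.005 ]
 [ 0.4252 -0.2285  0.005 ]
 [ 0.6626 -0.255   0.005 ]] [ 0.5603 -0.0835  0.005 ]
(array([ 0.5213, -0.2273,  0.2181]), np.float64(0.002275445714175243)) (array([ 0.5427, -0.083 ,  0.2054]), np.float64(0.010829917883391703))
(array([0.5843, 0.0166, 0.2061]), np.float64(0.00013279383720101723)) (array([ 0.5669, -0.1825,  0.2084]), np.float64(0.0008386614686308501))
[ 0.5925 -0.3134  0.01  ] [0.556  0.4509 0.15  ]
```

Emit:
step_arm(
  moves=[-0.045, -0.038, -0.02, -2, -0.09, -0.076, -0.04, -4, -0.135, -0.114, -0.04, -6, -0.18, -0.152, -0.04, -7.5, -0.22, -0.19, -0.04, -7.5],
  grip=0,
  newtons=20,
)

```text
t: 0.72
tcp_pos: [0.2929, 0.2726, 0.2896]
eef_rot: [[-0.995, 0.105, 0.0], [0.105, 0.995, -0.0], [-0.0, -0.0, -1.0]]
contact_force: [-0.5, 0.6, 0.1]
grip_width: 0.0402
grip_force: 0.0
```

Emit:
step_arm(
  moves=[-0.04, -0.043, 0, 0, -0.08, -0.086, 0, 0, -0.12, -0.129, 0, 0, -0.16, -0.172, 0, 0, -0.2, -0.215, 0, 0],
)

```text
t: 1.35
tcp_pos: [0.4694, 0.0378, 0.2896]
eef_rot: [[-0.994, 0.105, -0.0], [0.105, 0.994, 0.0], [0.0, 0.0, -1.0]]
contact_force: [0.6, 0.3, 0.5]
grip_width: 0.0008
grip_force: 0.0
```

Emit:
step_arm(
  moves=[-0.04, -0.043, 0, 0, -0.08, -0.086, 0, 0, -0.1, -0.108, 0, 0, -0.104, -0.111, 0, 0, -0.104, -0.111, 0, 0],
)

```text
t: 1.98
tcp_pos: [0.5601, -0.081, 0.2895]
eef_rot: [[-0.995, 0.104, -0.001], [0.104, 0.995, 0.0], [0.001, 0.0, -1.0]]
contact_force: [-0.2, 0.7, 0.7]
grip_width: 0.0004
grip_force: 0.0
```

```bash
python3 - <<'E'
from h import *
print(observe()["contact_force"])
a=get_image("side")[110:290,240:440]; cv2.imwrite("pics/s1.png",cv2.resize(a,None,fx=3.3,fy=3.3,interpolation=cv2.INTER_CUBIC))
E
```

```text
[-0.19279964  0.6657419   0.70142035]
```

View pics/s1.png

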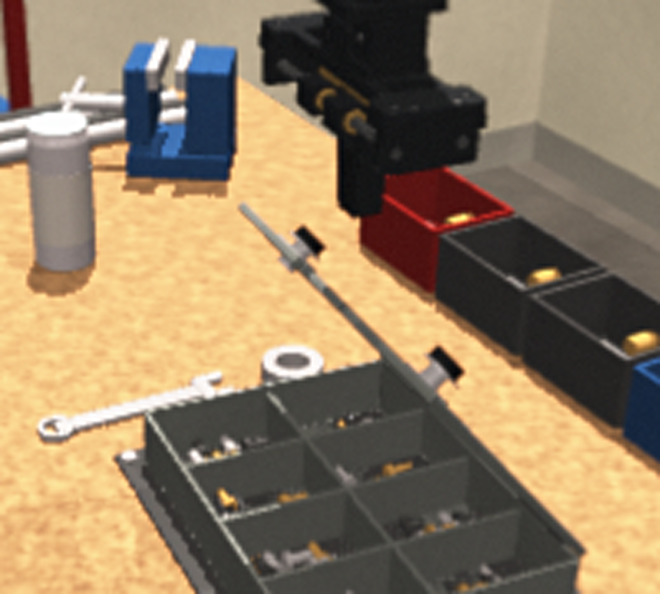

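The crop shows the fingertips at about (360,210), above the lid's edge line and on its hinge side. I'll go down until they touch.

Emit:
step_arm(
  moves=[0, 0, 0.02, 0, 0, 0, 0.04, 0, 0, 0, 0.052, 0, 0, 0, 0.058, 0, 0, 0, 0.06, 0],
)

```text
t: 2.65
tcp_pos: [0.5604, -0.0815, 0.23]
eef_rot: [[-0.995, 0.104, 0.0], [0.104, 0.995, -0.0], [-0.0, -0.0, -1.0]]
contact_force: [-0.8, -0.8, -0.3]
grip_width: 0.0004
grip_force: 0.0
```

Emit:
step_arm(
  moves=[0, 0, 0.002, 0, 0, 0, 0.004, 0, 0, 0, 0.006, 0, 0, 0, 0.008, 0, 0, 0, 0.008, 0],
)

```text
t: 3.28
tcp_pos: [0.5605, -0.0818, 0.2218]
eef_rot: [[-0.995, 0.105, 0.0], [0.105, 0.995, -0.0], [-0.0, -0.0, -1.0]]
contact_force: [0.3, 0.3, 1.3]
grip_width: 0.0003
grip_force: 0.7
```

Emit:
step_arm(
  moves=[0.005, 0, 0.0055, 0, 0.0105, 0, 0.01, 0, 0.0155, 0, 0.0145, 0, 0.0205, 0, 0.0195, 0, 0.025, 0, 0.0243, 0],
)

```text
t: 3.9
tcp_pos: [0.5352, -0.0791, 0.197]
eef_rot: [[-0.995, 0.105, 0.0], [0.105, 0.995, 0.0], [-0.0, 0.0, -1.0]]
contact_force: [1.2, -0.3, 0.6]
grip_width: 0.0002
grip_force: 0.7
```

Emit:
step_arm(
  moves=[0.0045, 0, 0.005, 0, 0.009, 0, 0.0102, 0, 0.013, 0, 0.0156, 0, 0.017, 0, 0.0212, 0, 0.0207, 0, 0.0268, 0],
)

```text
t: 4.53
tcp_pos: [0.5147, -0.0768, 0.1702]
eef_rot: [[-0.995, 0.105, -0.0], [0.105, 0.995, 0.0], [0.0, 0.0, -1.0]]
contact_force: [1.5, -0.2, 0.5]
grip_width: 0.0006
grip_force: 0.5
```

```bash
python3 - <<'E'
from h import *
print(observe()["contact_force"])
a=get_image("side")[110:290,240:440]; cv2.imwrite("pics/s2.png",cv2.resize(a,None,fx=3.3,fy=3.3,interpolation=cv2.INTER_CUBIC))
E
```

```text
[ 1.4532239  -0.19683162  0.5044746 ]
```

View pics/s2.png

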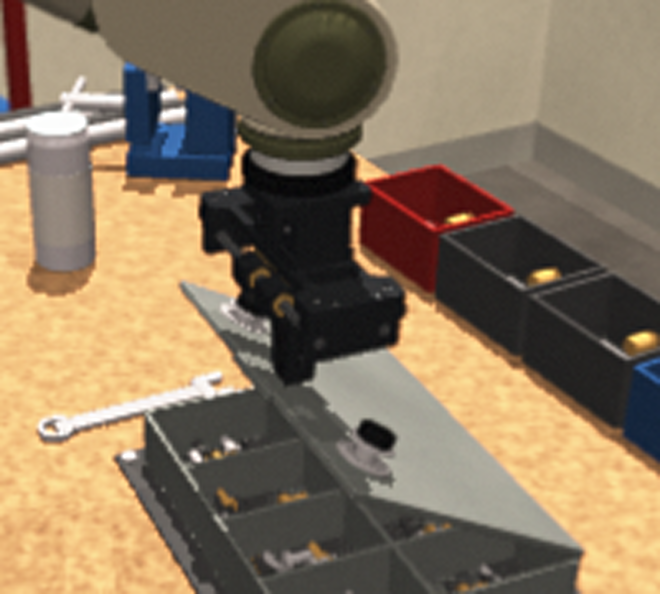

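The lid is following the finger at roughly 30°, with the fingertip near (293,380). I'll continue along the arc.

Emit:
step_arm(
  moves=[0.0036, 0, 0.0057, 0, 0.007, 0, 0.0115, 0, 0.01, 0, 0.0176, 0, 0.013, 0, 0.0237, 0, 0.0156, 0, 0.03, 0],
)

```text
t: 5.2
tcp_pos: [0.4992, -0.0753, 0.1402]
eef_rot: [[-0.995, 0.105, -0.0], [0.105, 0.995, -0.0], [0.0, -0.0, -1.0]]
contact_force: [1.2, -0.1, 0.9]
grip_width: 0.0003
grip_force: 0.4
```

Emit:
step_arm(
  moves=[0.0025, 0, 0.0063, 0, 0.0048, 0, 0.0127, 0, 0.0068, 0, 0.0192, 0, 0.0086, 0, 0.0258, 0, 0.01, 0, 0.0325, 0],
)

```text
t: 5.82
tcp_pos: [0.4893, -0.0742, 0.1077]
eef_rot: [[-0.995, 0.105, -0.0], [0.105, 0.995, 0.0], [0.0, 0.0, -1.0]]
contact_force: [0.4, -0.1, 0.2]
grip_width: 0.0007
grip_force: 0.3
```

Emit:
step_arm(
  moves=[0.001, 0, 0.005, 0, 0.0018, 0, 0.01, 0, 0.0025, 0, 0.0143, 0, 0.003, 0, 0.018, 0, 0.0033, 0, 0.0208, 0],
)

```text
t: 6.45
tcp_pos: [0.4862, -0.0739, 0.0871]
eef_rot: [[-0.995, 0.105, -0.0], [0.105, 0.995, 0.0], [0.0, 0.0, -1.0]]
contact_force: [0.7, 0.7, 0.4]
grip_width: 0.0001
grip_force: 0.3
```

Next is the slow final closing; I expect contact at the stop near z = 0.074.

Emit:
step_arm(
  moves=[0, 0, 0.002, 0, 0, 0, 0.004, 0, 0, 0, 0.006, 0, 0, 0, 0.008, 0, 0, 0, 0.0095, 0],
)

```text
t: 7.08
tcp_pos: [0.4862, -0.0739, 0.0777]
eef_rot: [[-0.994, 0.105, 0.0], [0.105, 0.994, -0.0], [-0.0, -0.0, -1.0]]
contact_force: [-0.4, 0.2, 0.1]
grip_width: 0.0005
grip_force: 0.3
```

Emit:
step_arm(
  moves=[0, 0, 0.0005, 0, 0, 0, 0.001, 0, 0, 0, 0.0015, 0, 0, 0, 0.002, 0, 0, 0, 0.002, 0],
)

```text
t: 7.7
tcp_pos: [0.4862, -0.0739, 0.0758]
eef_rot: [[-0.995, 0.105, 0.0], [0.105, 0.995, -0.0], [-0.0, 0.0, -1.0]]
contact_force: [-0.2, 0.7, -0.7]
grip_width: 0.0006
grip_force: 0.0
```

Emit:
step_arm(
  moves=[0, 0, 0.0005, 0, 0, 0, 0.001, 0, 0, 0, 0.001, 0],
)

```text
t: 8.07
tcp_pos: [0.4862, -0.0739, 0.0748]
eef_rot: [[-0.995, 0.105, 0.0], [0.105, 0.995, 0.0], [-0.0, 0.0, -1.0]]
contact_force: [-0.6, 0.1, 1.0]
grip_width: 0.0005
grip_force: 0.0
```

Emit:
step_arm(
  moves=[0, 0, 0.0005, 0, 0, 0, 0.0008, 0, 0, 0, 0.0008, 0],
)

```text
t: 8.45
tcp_pos: [0.4862, -0.0739, 0.0744]
eef_rot: [[-0.995, 0.105, 0.0], [0.105, 0.995, -0.0], [-0.0, -0.0, -1.0]]
contact_force: [-1.9, 1.0, 5.3]
grip_width: 0.0006
grip_force: 2.8
```

Emit:
step_arm(
  moves=[0, 0, 0.0003, 0, 0, 0, 0.0003, 0],
)

```text
t: 8.7
tcp_pos: [0.4862, -0.0739, 0.0744]
eef_rot: [[-0.995, 0.105, 0.0], [0.105, 0.995, -0.0], [-0.0, -0.0, -1.0]]
contact_force: [-3.9, 0.6, 8.5]
grip_width: 0.0007
grip_force: 4.5
```

The lid is on its stop. I'll lift off and move aside to look.

Emit:
step_arm(
  moves=[0, 0, -0.03, 0, 0, 0, -0.08, 0, 0.03, 0.06, -0.1, 0, 0.06, 0.12, -0.1, 0, 0.09, 0.18, -0.1, 0],
)

```text
t: 9.32
tcp_pos: [0.4205, 0.1007, 0.174]
eef_rot: [[-0.994, 0.106, 0.001], [0.106, 0.994, 0.0], [-0.001, 0.0, -1.0]]
contact_force: [1.5, -0.1, -1.1]
grip_width: 0.0006
grip_force: 0.0
```

Emit:
step_arm(
  moves=[0, 0.05, 0, 0, 0, 0.08, 0, 0, 0, 0.08, 0, 0],
)

```text
t: 9.7
tcp_pos: [0.4294, 0.1801, 0.1735]
eef_rot: [[-0.995, 0.102, -0.0], [0.102, 0.995, 0.0], [0.0, 0.0, -1.0]]
contact_force: [0.5, -0.6, -0.8]
grip_width: 0.0002
grip_force: 0.0
```

```bash
python3 - <<'E'
from h import *
print(observe()["contact_force"])
t=get_image("top");s=get_image("side")
cv2.imwrite("pics/t3f.png",t);cv2.imwrite("pics/s3f.png",s)
a=cv2.resize(t[185:295,270:430],None,fx=5,fy=5,interpolation=cv2.INTER_CUBIC)
b=cv2.resize(s[180:340,265:435],None,fx=3.4,fy=3.4,interpolation=cv2.INTER_CUBIC)
cv2.imwrite("pics/t3.png",a);cv2.imwrite("pics/s3.png",b)
E
```

```text
[ 0.47347946 -0.58710843 -0.76480975]
```

View pics/t3.png

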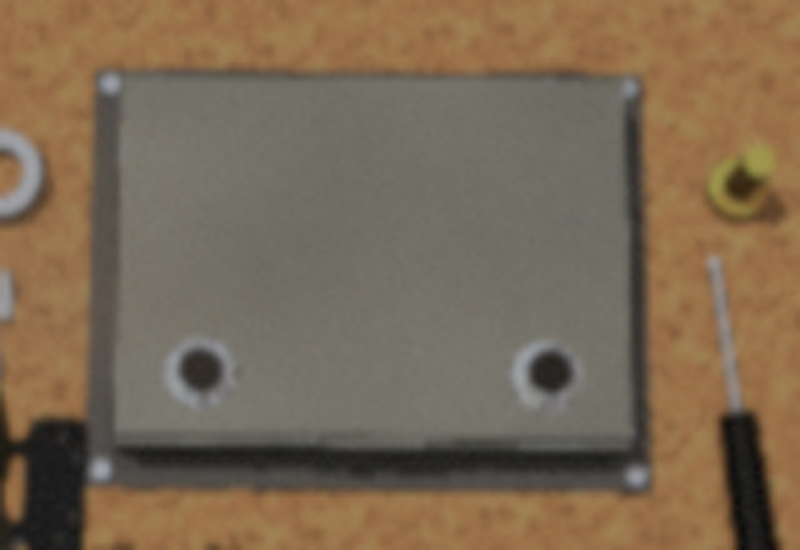

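View pics/s3.png

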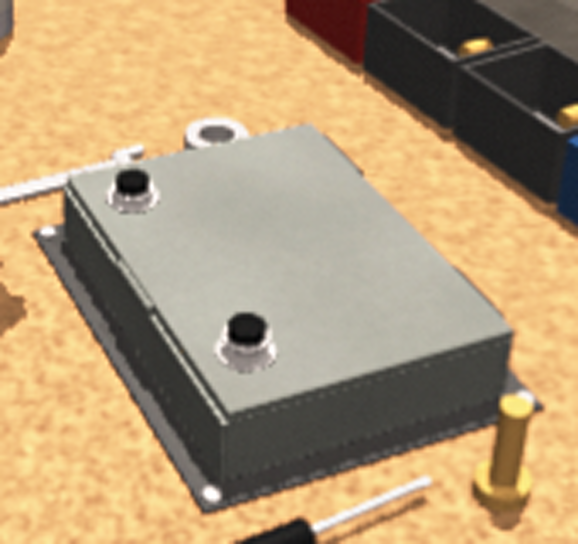

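The lid is shut. Head centres are at top crop (201,370) and (550,371), and side crop (132,180) and (247,326).

```bash
python3 - <<'E'
from h import *
np.set_printoptions(precision=4,suppress=True)
for a,b in[((201,370),(132,180)),((550,371),(247,326))]:
    pa=(270+a[0]/5,185+a[1]/5); pb=(265+b[0]/3.4,180+b[1]/3.4)
    print(tri(pa,pb),plane("top",pa,.08),plane("side",pb,.08))
E
```

```text
(array([0.5026, 0.025 , 0.0765]), np.float64(0.0004976675048781214)) [0.5017 0.0251 0.08  ] [0.5003 0.0202 0.08  ]
(array([ 0.4822, -0.1734,  0.0817]), np.float64(0.001187661177738785)) [ 0.4819 -0.1734  0.08  ] [ 0.4839 -0.1717  0.08  ]
```

Emit:
step_arm(
  moves=[-0.03, -0.05, 0, 0, -0.06, -0.1, 0.02, 0, -0.0884, -0.1472, 0.04, 0, -0.0884, -0.1472, 0.06, 0, -0.0884, -0.1472, 0.0635, 0],
)

```text
t: 10.42
tcp_pos: [0.5014, 0.0218, 0.1092]
eef_rot: [[-0.994, 0.107, -0.003], [0.107, 0.994, 0.0], [0.003, 0.0, -1.0]]
contact_force: [-0.1, 0.1, 0.2]
grip_width: 0.0004
grip_force: 0.0
```

Emit:
step_arm(
  moves=[0, 0, 0.002, 0, 0, 0, 0.006, 0, 0, 0, 0.009, 0, 0, 0, 0.01, 0, 0, 0, 0.01, 0],
)

```text
t: 11.05
tcp_pos: [0.5022, 0.0232, 0.1002]
eef_rot: [[-0.995, 0.105, 0.0], [0.105, 0.995, 0.0], [-0.0, 0.0, -1.0]]
contact_force: [1.4, -0.0, -0.4]
grip_width: 0.0006
grip_force: 0.0
```

Emit:
step_arm(
  moves=[0, 0.001, 0.001, 0, 0, 0.001, 0.002, 0, 0, 0.001, 0.003, 0, 0, 0.001, 0.004, 0],
)

```text
t: 11.55
tcp_pos: [0.5023, 0.0241, 0.0961]
eef_rot: [[-0.994, 0.105, 0.0], [0.105, 0.994, -0.0], [-0.0, -0.0, -1.0]]
contact_force: [0.1, -0.3, 0.4]
grip_width: 0.0002
grip_force: 0.0
```

Emit:
step_arm(
  moves=[0, 0, 0.001, 0, 0, 0, 0.002, 0, 0, 0, 0.003, 0, 0, 0, 0.003, 0],
)

```text
t: 12.05
tcp_pos: [0.5023, 0.0241, 0.0932]
eef_rot: [[-0.995, 0.105, 0.0], [0.105, 0.995, -0.0], [-0.0, -0.0, -1.0]]
contact_force: [-0.8, 0.1, -0.1]
grip_width: 0.0002
grip_force: 0.0
```

Emit:
step_arm(
  moves=[0, 0, 0.001, 0, 0, 0, 0.002, 0, 0, 0, 0.002, 0],
)

```text
t: 12.42
tcp_pos: [0.5023, 0.0242, 0.0917]
eef_rot: [[-0.995, 0.105, 0.0], [0.105, 0.995, 0.0], [-0.0, 0.0, -1.0]]
contact_force: [-2.6, 0.9, 8.6]
grip_width: 0.0005
grip_force: 4.3
```

Emit:
step_arm(
  moves=[0, 0, 0.001, 0, 0, 0, 0.002, 0, 0, 0, 0.002, 0],
)

```text
t: 12.8
tcp_pos: [0.5023, 0.0243, 0.0897]
eef_rot: [[-0.995, 0.105, 0.0], [0.105, 0.995, 0.0], [-0.0, 0.0, -1.0]]
contact_force: [-2.4, 0.9, 7.8]
grip_width: 0.0002
grip_force: 4.0
```

Emit:
step_arm(
  moves=[0, 0, 0.0005, 0, 0, 0, 0.001, 0],
)

```text
t: 13.05
tcp_pos: [0.5023, 0.0243, 0.0885]
eef_rot: [[-0.995, 0.105, 0.0], [0.105, 0.995, 0.0], [-0.0, 0.0, -1.0]]
contact_force: [-1.2, 0.8, 2.7]
grip_width: 0.0007
grip_force: 1.8
```

Emit:
step_arm(
  moves=[0, 0, 0.0005, 0, 0, 0, 0.0005, 0],
)

```text
t: 13.3
tcp_pos: [0.5022, 0.024, 0.0874]
eef_rot: [[-0.995, 0.105, -0.0], [0.105, 0.995, -0.0], [0.0, -0.0, -1.0]]
contact_force: [-0.8, 0.0, -0.1]
grip_width: 0.0003
grip_force: 0.0
```

Emit:
step_arm(
  moves=[0, 0, 0.0005, 0, 0, 0, 0.0005, 0],
)

```text
t: 13.55
tcp_pos: [0.5023, 0.024, 0.0871]
eef_rot: [[-0.995, 0.105, -0.0], [0.105, 0.995, -0.0], [0.0, -0.0, -1.0]]
contact_force: [-0.3, -0.5, 1.7]
grip_width: 0.0003
grip_force: 0.7
```

Emit:
step_arm(
  moves=[0, 0, -0.001, 0, 0, 0, -0.002, 0, 0, 0, -0.002, 0],
)

```text
t: 13.92
tcp_pos: [0.5023, 0.0241, 0.0892]
eef_rot: [[-0.995, 0.105, 0.0], [0.105, 0.995, -0.0], [-0.0, -0.0, -1.0]]
contact_force: [1.0, 0.7, 0.1]
grip_width: 0.0003
grip_force: 0.0
```

The left lock has snapped: no force at 2 mm above the stop, so it stayed down. On to the right one.

Emit:
step_arm(
  moves=[0, 0, -0.03, 0, 0, -0.05, -0.03, 0, 0, -0.11, -0.03, 0, 0, -0.17, -0.03, 0, 0, -0.2, -0.03, 0],
)

```text
t: 14.55
tcp_pos: [0.4808, -0.1775, 0.1192]
eef_rot: [[-0.994, 0.107, 0.0], [0.107, 0.994, -0.0], [-0.0, -0.0, -1.0]]
contact_force: [1.4, 0.8, 0.6]
grip_width: 0.0002
grip_force: 0.0
```

Emit:
step_arm(
  moves=[0, 0, 0.005, 0, 0, 0, 0.01, 0, 0, 0, 0.015, 0, 0, 0, 0.019, 0, 0, 0, 0.019, 0],
)

```text
t: 15.18
tcp_pos: [0.4813, -0.1743, 0.0999]
eef_rot: [[-0.995, 0.104, -0.0], [0.104, 0.995, 0.0], [0.0, 0.0, -1.0]]
contact_force: [-0.4, -0.3, -0.1]
grip_width: 0.0003
grip_force: 0.0
```

Emit:
step_arm(
  moves=[0, 0, 0.001, 0, 0, 0, 0.002, 0, 0, 0, 0.002, 0],
)

```text
t: 15.55
tcp_pos: [0.4813, -0.1748, 0.0982]
eef_rot: [[-0.994, 0.105, 0.0], [0.105, 0.994, -0.0], [-0.0, -0.0, -1.0]]
contact_force: [-0.9, 0.7, 0.1]
grip_width: 0.0004
grip_force: 0.0
```

Emit:
step_arm(
  moves=[0, 0, 0.001, 0, 0, 0, 0.002, 0, 0, 0, 0.002, 0],
)

```text
t: 15.92
tcp_pos: [0.4814, -0.1749, 0.0968]
eef_rot: [[-0.995, 0.105, 0.0], [0.105, 0.995, -0.0], [-0.0, -0.0, -1.0]]
contact_force: [-3.4, 1.4, 7.6]
grip_width: 0.0003
grip_force: 4.1
```

Emit:
step_arm(
  moves=[0, 0, 0.001, 0, 0, 0, 0.002, 0, 0, 0, 0.002, 0],
)

```text
t: 16.3
tcp_pos: [0.4814, -0.175, 0.0949]
eef_rot: [[-0.995, 0.105, 0.0], [0.105, 0.995, -0.001], [-0.0, -0.001, -1.0]]
contact_force: [-3.1, 0.5, 9.0]
grip_width: 0.0004
grip_force: 4.2
```

Emit:
step_arm(
  moves=[0, 0, 0.0005, 0, 0, 0, 0.001, 0],
)

```text
t: 16.55
tcp_pos: [0.4814, -0.175, 0.0937]
eef_rot: [[-0.995, 0.105, 0.0], [0.105, 0.995, -0.001], [-0.0, -0.001, -1.0]]
contact_force: [-2.4, -0.7, 3.8]
grip_width: 0.0006
grip_force: 2.3
```

Emit:
step_arm(
  moves=[0, 0, 0.0005, 0, 0, 0, 0.0005, 0],
)

```text
t: 16.8
tcp_pos: [0.4813, -0.1747, 0.0925]
eef_rot: [[-0.994, 0.105, -0.0], [0.105, 0.994, 0.0], [0.0, 0.0, -1.0]]
contact_force: [0.1, 0.2, 0.2]
grip_width: 0.0006
grip_force: 0.0
```

Emit:
step_arm(
  moves=[0, 0, 0.0004, 0, 0, 0, 0.0004, 0],
)

```text
t: 17.05
tcp_pos: [0.4813, -0.1747, 0.0921]
eef_rot: [[-0.995, 0.105, -0.0], [0.105, 0.995, 0.0], [0.0, 0.0, -1.0]]
contact_force: [-0.0, -0.3, -1.1]
grip_width: 0.0007
grip_force: 0.0
```

No force any more, so it has snapped away from the finger. I'll ease off and check.

Emit:
step_arm(
  moves=[0, 0, -0.001, 0, 0, 0, -0.0025, 0, 0, 0, -0.0025, 0],
)

```text
t: 17.42
tcp_pos: [0.4814, -0.1748, 0.0949]
eef_rot: [[-0.995, 0.105, 0.0], [0.105, 0.995, -0.0], [-0.0, -0.0, -1.0]]
contact_force: [-0.1, 0.1, 0.2]
grip_width: 0.0007
grip_force: 0.0
```

Both are locked. I'll retreat and take one last look.

Emit:
step_arm(
  moves=[0, 0, -0.04, 0, 0, 0, -0.1, 0, 0.03, 0.05, -0.12, 0, 0.06, 0.1, -0.12, 0, 0.08, 0.15, -0.12, 0],
)

```text
t: 18.05
tcp_pos: [0.4164, -0.0158, 0.2151]
eef_rot: [[-0.994, 0.105, 0.001], [0.105, 0.994, -0.0], [-0.001, -0.0, -1.0]]
contact_force: [0.8, -1.0, 0.7]
grip_width: 0.0005
grip_force: 0.0
```

Emit:
step_arm(
  moves=[0, 0.05, 0, 0, 0, 0.1, 0, 0, 0, 0.15, 0, 0, 0, 0.2, 0, 0, 0, 0.2, 0, 0],
)

```text
t: 18.68
tcp_pos: [0.4381, 0.184, 0.2146]
eef_rot: [[-0.995, 0.101, -0.0], [0.101, 0.995, 0.0], [0.0, 0.0, -1.0]]
contact_force: [0.4, 0.0, 0.6]
grip_width: 0.0006
grip_force: 0.0
```

```bash
python3 - <<'E'
from h import *
print(observe()["contact_force"])
s=get_image("side")
cv2.imwrite("pics/s4.png",cv2.resize(s[180:340,265:435],None,fx=3.4,fy=3.4,interpolation=cv2.INTER_CUBIC))
E
```

```text
[0.41563002 0.04410634 0.56045743]
```

View pics/s4.png

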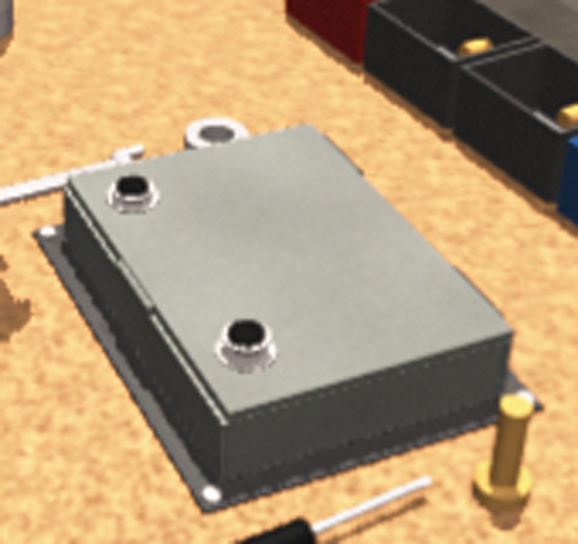

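Both heads, at (132,187) and (246,335), now sit lower in their seats, the lid is shut, and the items in view have not moved.

```bash
python3 -c "
from plant import *
print(job_done())"
```

```text
the job is handed in; nothing more can be done
None
```

The lid is fully shut, both plungers snapped down and stayed down, the bystanders I could see in the last picture had not moved, and the job is handed in.

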